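Clear, close and pin a clamshell mould

ROBOT

A 6-joint arm with a two-finger parallel gripper is mounted at the origin on a cart in front of the work surface, level with it; the furniture and walls round the work are solid. World frame = base frame: x ahead of the robot, y to its left, z up, the work surface at z = 0. Lengths are in m, angles in rad, forces in N, time in s.
With the tool pointing down it reaches from about 0.4 to 0.825 m from the base axis. Payload 7 kg.
Tool frame: the origin (TCP) lies midway between the tips of the shut fingers; the grasp point (between the pads) lies 19 mm behind it; z points along the fingers, y is the line along which they close (so a half turn about z gives the same grasp; the last joint's range is limited). The gripper opens to 88 mm and grips with 3 to 60 N. Pads are 19 mm wide; open, the fingers measure 130 mm over their backs; the gripper's body (78 mm by 193 mm) begins 47 mm behind the grasp point.
Start: joints at [-0.987, 0.359, 0.012, 0, -1.224, -0.288], TCP at [0.197, -0.646, 0.227] pointing down, gripper open.
Joint ranges: [-3.07, 3.07], [-1.43, 2.12], [-1.02, 1.25], [-3.03, 1.67], [-3.05, -0], [-3.03, 3.03]. Speed limits (rad/s): [2.39, 2.39, 3.01, 3.14, 3.14, 3.14].

INTERFACE

Orientations are given as [roll, pitch, yaw] about the fixed x, y, z axes, in that order (R = Rz(yaw) Ry(pitch) Rx(roll)).
In Python, from station import telemetry, eyes, ticket, recognise, trace gives the robot as it stands. The module is installed in compiled form; this text tells all that it offers.
- The arm moves only by the tool servo_tool, never from a script. Its argument "series" is a list that holds one entry, the list of rows, each a list of 4 numbers: the shift along the tool's x, y, z in mm, then the turn about the tool's z in rad. In form: [[[x, y, z, roll], ...]]. A call has exactly 10 rows; each row shifts and turns the commanded pose from where the row before left it, along the tool's axes as they then stand; what a row does not reach is not made up. A row lasts 1/12 s, in which the tool goes at most 41.7 mm and 7.16 degrees, less where a joint would pass 70% of its speed; a pose out of reach is approached as far as the arm can. A call is refused whole if a number of a shift passes 41.7 or a number of a turn 0.125, either way. A call with a gripper value outside its range is refused whole. "claw" is the gripper's target within -1 to 1 (shut at 1, half-way at 0, fully open at -1), set as the call begins (left out, the last holds). The fingers move at their own pace and stop on an object; "grip_force" is the grip in N (left out, the last holds). Time passes only in rows, so rows that do not move let the fingers close, or fill a call up. It gives the time, the measured TCP pose, the force, the opening and the grip force at its end, in the units of the state.
- telemetry.get_state(): the state, without advancing time (a new reading comes with each control period).
- eyes.grab_frame(name): name is "side" or "top"; returns the picture (384x512x3 uint8, red, green, blue); there is no depth.
- eyes.calibration(name): a dict with "mtx" (3x3 intrinsics, pixels), "rvec" (rotation vector, rad) and "tvec" (3), from world to camera coordinates, as OpenCV has them. Camera axes: x right, y down, z forward; pixel columns grow to the right and rows downward; lengths in m; the calibration is good to about 2 mm. A picture is of the moment at which its call begins. calibration takes no time and is no camera call.
- ticket.job_done(): hands the job in; it is judged then, once.
Trained networks look in the newest picture that a camera, given by its name, has taken for a name from the list of things; names that differ only in an ending like _2 or _b are one class to them, and where a whole thing is asked for, a point or a joint stands for the part that bears it (a point fixed in the world has none). Each returns a list of dicts, best first, with "conf" (0 to 1); they miss things now and then, are a little off and sometimes report something else, mostly with a low value. They report only what shows in the picture. A call takes as long as a camera call.
- recognise(camera, name): "position" ([x, y, z] in m, in world coordinates, good to about 4 mm: the middle of the surface that is visible of it).
- trace(camera, name): "mask" (384x512 bool, what is visible of it).
The state is a dict: "t": time; "q": joint angles; "qd": joint speeds; "joint_efforts": joint torques, N m; "eef_pos": TCP position; "ee_rot": TCP orientation; "force": force on the tool from outside, world axes, zero at the start; "moment": the same for the moment, N m; "width": finger opening in m; "gripper_force": force on a finger pad.
Only numpy, scipy, OpenCV 4.12 (cv2) and the standard library are available. Lean on these libraries where they do the work, as an engineer would, in place of code of your own. Each camera call takes 0.05 s, during which the arm holds its last target. There are 200 camera calls.

TASK

Push the ejector's tab in all the way so that the steel collar slides out of the open mould onto the catch tray, and let the ejector spring back. Then swing the lid down, take the locking pin from its stand and push it through the hole in the lid into the hole below; a sprung plunger lifts the lid, so finish still holding the pin pressed down, its flange keeping the lid fully shut, and do not let go. Leave the loose nylon cone and the brass cube nearest the mould where they stand.

Things in the scene. Friction and masses are not known exactly. Their poses are not given: they have to be found in the camera images.
- mould: Lower half of the mould, steel, fixed. Origin on the table under the block's centre; x points from front to hinge, y to the ejector's tab, z up. Block: x -62 to 58, y -28 to 28 mm, top at z 24. A channel 46 mm wide, floor at z 12, runs along y at x 5; its floor goes on level as the aluminium catch tray from y -28 to -120 mm (rim 10 mm high), and the other way as the slide's bed to y 98.
- mould_hole (a point): Centre of the mouth of the pin hole in the lower half, at mould (-45, 0, 24) mm. The hole is 12 mm wide, upright, and runs 24 mm down to the table.
- lid_hinge (a point): Middle of the lid's hinge axis, at mould (60, 0, 24) mm; the axis runs along the mould's y. The brass sprung plunger stands 7 mm out of the lower half's top, 88 mm from this axis towards the front.
- lid (a joint): Lid angle, rad: 0 shut, grows as it opens upwards, to 1.7. The stiff hinge (0.15 N m) holds it at any angle; it starts half open. Close it by pushing its outer face from behind and above. The plunger meets it at 0.08 rad and takes 2 N there, 6 N with the lid shut, so a lid shut and let go rises to 0.03 to 0.08 rad. Held fully shut it reads below 0.02.
- lid_hole (a point): Centre of the lid's pin hole, on the lid's outer face, 105 mm from the hinge axis. The hole is 14 mm wide and comes over the lower hole as the lid closes. The lid is an aluminium plate reaching 121 mm from the hinge axis, 56 mm wide, 8 mm thick, its underside in the plane of the axis.
- ejector (a joint): Travel of the ejector slide, m: 0 out, 0.050 pushed in fully. It moves along the mould's -y; its return spring takes 1.5 N at the start and 6.5 N at the end, and carries it back when let go. Its blade pushes the collar ahead of it.
- ejector_tab (a point): Middle of the outer face of the ejector's upright tab (28 mm wide along x, 8 mm thick, from 19 to 85 mm above the table; this point is 70 mm up). Push this face along the mould's -y.
- collar: Loose steel shaft collar, a ring 42 mm across and 15 mm high, lying in the channel under the lid; origin at the centre of its underside. Out: its centre is more than 47 mm from the mould's origin towards -y, so that the whole ring is clear of the lid.
- pin: Loose steel locking pin, 67 mm tall, standing upright in its stand. Origin at the centre of its lower tip, z up along the pin. Shaft 10 mm wide with a tapered tip, 28 mm long; then a flange 24 mm wide and 5 mm thick (28 to 33 mm up); then a round grip 16 mm wide from 33 to 67 mm up. Home in the shut mould its origin is 4 mm above the table.
- stand: Dark steel block 50 x 50 x 30 mm with an upright 12 mm hole in the middle that holds the pin, its flange resting on top; fixed. Origin at the centre of the underside.
- cone: White nylon cone, 38 mm wide, 90 mm tall, standing loose. Origin at the centre of its underside. A bystander.
- cube: Brass doming cube, 48 mm, loose. Origin at the centre of its underside. A bystander.

How it is judged:
On the way, in this order (a step that is already met when the one before it is completed fails the run):
1. the ejector is pushed in and the collar is out of the mould (value of joint ejector above 0.043 m and y of collar in the frame of mould below -0.047 m), for 0.05 s.
2. the ejector has sprung back and the lid is down on its plunger, the collar clear of it (value of joint ejector below 0.005 m and value of joint lid below 0.12 rad and y of collar in the frame of mould below -0.047 m), for 0.2 s.
3. the pin is down through both holes and the lid is shut (z of pin in the frame of mould below 0.008 m and horizontal distance between pin and mould_hole below 0.004 m and angle between pin's own z axis and vertical below 0.12 rad and value of joint lid below 0.02 rad), for 0.2 s.
At the end, for the whole second after the job is handed in: Fingers press the pin (over 2 N); pin through both holes, within 0.12 rad of upright, 4 mm of the hole's axis, origin under 8 mm above the table; lid below 0.02 rad; ejector under 5 mm; collar on the tray, centre over 47 mm from the mould's centre; pin still (all of step 3 and contact force between the fingers and pin above 2 N and y of collar in the frame of mould below -0.047 m and height (world z) of collar above 0.008 m and value of joint ejector below 0.005 m and linear speed of pin below 0.02 m/s); the arm keeps its last pose, push and grip.
It fails at once if the nylon cone or the brass cube is moved more than 30 mm or toppled (distance of any of cone, cube from where it was at the start of the episode above 0.03 m or angle between cone's own z axis and vertical above 0.5 rad).
It also fails if it takes over 70 s, if anything falls off the work surface, if the arm or the gripper's body presses on something with over 40 N, if the wrist force passes 120 N, or if a joint passes its speed limit or range.

## Working session

There is one attempt and no reset: what is moved stays moved. The work goes in short steps, Python scripts to look and compute and a tool call to move; the robot and the scene stay as the last step left them, time stands still between calls to the robot, and variables do not carry over. Pictures are saved under pics/ and viewed, at most 10 in all, crops included, and the job is handed in when it is done.

Besides the shell and the picture viewer there is one more tool, called after ">>>" as name([rows], argument=value, ...), one row to a line, values as JSON. servo_tool: Moves the arm, as the interface text tells. Its arguments: {"type":"object","properties":{"series":{"type":"array"},"claw":{"type":"number"},"grip_force":{"type":"number"}},"required":["series"]}

```bash
mkdir -p pics; cat > h.py <<'E'
import numpy as np, cv2
from station import telemetry, eyes, ticket, recognise, trace
def cal(n):
    c=eyes.calibration(n); R=cv2.Rodrigues(np.array(c["rvec"],float))[0]
    return np.array(c["mtx"],float),R,np.array(c["tvec"],float).reshape(3)
def proj(n,P):
    K,R,t=cal(n); p=(np.atleast_2d(P)@R.T+t)@K.T; return p[:,:2]/p[:,2:]
def ray(n,uv,z):
    K,R,t=cal(n); d=R.T@np.linalg.inv(K)@np.array([uv[0],uv[1],1.]); o=-R.T@t
    return o+d*(z-o[2])/d[2]
def save(n,f): 
    im=eyes.grab_frame(n); cv2.imwrite(f"pics/{f}.png",im[:,:,::-1]); return im
E
python3 - <<'E'
from h import *
a=save("top","t0");b=save("side","s0")
cv2.imwrite("pics/both.png",cv2.resize(np.hstack([a,b])[:,:,::-1],(800,300)))
for c in("top","side"):
    print(c,-cal(c)[1].T@cal(c)[2])
    for n in("mould","mould_hole","lid_hinge","lid","lid_hole","ejector_tab","collar","pin","stand","cone","cube"):
        try: print(n,[(np.round(d["position"],4).tolist(),round(d["conf"],2)) for d in recognise(c,n)[:3]])
        except Exception as e: print(n,e)
print(telemetry.get_state())
E
```

```text
top [0.49414113 0.09420969 1.07602686]
mould [([0.5272, 0.1042, 0.0159], 0.66)]
mould_hole [([0.5324, 0.1003, 0.0169], 0.94)]
lid_hinge [([0.5326, 0.1027, 0.0191], 0.68)]
lid [([0.5554, 0.1145, 0.093], 0.74)]
lid_hole [([0.5564, 0.112, 0.0897], 0.61)]
ejector_tab [([0.5243, 0.1696, 0.0191], 0.87)]
collar [([0.5202, 0.1015, 0.0281], 0.63)]
pin []
stand []
cone []
cube [([0.72, 0.332, 0.0492], 0.83)]
side [0.19813511 1.00942659 0.74607817]
mould [([0.5244, 0.1368, 0.0183], 0.57)]
mould_hole [([0.5204, 0.1367, 0.0179], 0.78)]
lid_hinge [([0.5223, 0.1362, 0.0182], 0.77)]
lid [([0.5584, 0.1354, 0.0868], 0.58)]
lid_hole [([0.5568, 0.1417, 0.0853], 0.54)]
ejector_tab [([0.5211, 0.196, 0.0441], 0.68)]
collar [([0.529, 0.112, 0.0255], 0.68)]
pin []
stand [([0.5707, -0.1134, 0.0245], 0.65), ([0.5572, 0.1363, 0.084], 0.64)]
cone [([0.7257, -0.136, 0.0356], 0.64), ([0.5594, 0.1416, 0.0856], 0.32)]
cube [([0.7166, 0.3328, 0.0476], 0.8)]
{'t': 1.2, 'q': array([-9.86907534e-01,  3.58626781e-01,  1.19109029e-02,  9.25887369e-06,
       -1.22409040e+00, -2.88092235e-01]), 'qd': array([-0.00151496,  0.00041172,  0.00058364, -0.00018376,  0.00343193,
       -0.00034368]), 'joint_efforts': array([-2.54842053e-04, -5.82395554e+01,  2.93294692e+01,  7.00247794e+00,
        1.24111216e-02, -3.94020390e-05]), 'eef_pos': array([ 0.19673778, -0.64568159,  0.22655034]), 'ee_rot': array([ 3.14158559e+00, -1.11751117e-05, -2.84579295e+00]), 'force': array([ 0.20376764,  0.06217614, -0.00914239]), 'moment': array([-0.00225468, -0.04377242, -0.05293495]), 'gripper_force': 0.0, 'width': 0.0877208336310523}
```

View pics/t0.png

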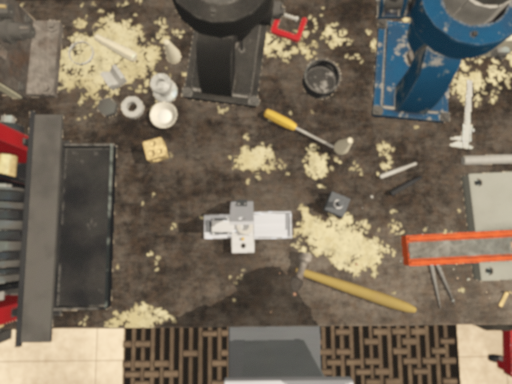

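View pics/s0.png

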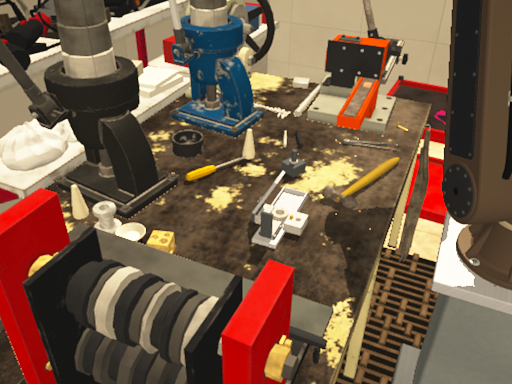

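The top view shows the mould at about (243,226), with its tab to the left and tray to the right. The stand with the pin is at (337,203), the cone near (345,146) and the cube at (155,150). Next I'll zoom in.

```bash
python3 - <<'E'
from h import *
a=cv2.imread("pics/t0.png")[180:270,195:355];b=cv2.imread("pics/s0.png")[120:250,225:325]
cv2.imwrite("pics/c1.png",cv2.resize(a,None,fx=5,fy=5,interpolation=cv2.INTER_CUBIC))
cv2.imwrite("pics/c2.png",cv2.resize(b,None,fx=4.5,fy=4.5,interpolation=cv2.INTER_CUBIC))
# fixed mould mask: tray corners 
for c in("top","side"):
    eyes.grab_frame(c)
    for n in("mould","stand","pin","cone","ejector","lid"):
        for d in trace(c,n)[:2]:
            m=d["mask"].astype(np.uint8);ys,xs=np.nonzero(m)
            print(c,n,round(d["conf"],2),m.sum(),xs.mean().round(1),ys.mean().round(1),cv2.boundingRect(m),cv2.minAreaRect(np.c_[xs,ys].astype(np.float32)))
E
```

```text
top mould 0.75 2824 247.1 226.1 (204, 200, 88, 54) ((247.5, 226.5), (53.0, 87.0), 90.0)
top stand 0.68 365 336.1 204.5 (323, 192, 27, 26) ((336.44830322265625, 204.3793182373047), (21.540658950805664, 20.79787826538086), 21.801406860351562)
top pin 0.38 76 338.0 203.8 (333, 200, 11, 9) ((338.0, 204.0), (8.0, 10.0), 90.0)
top pin 0.32 2794 247.2 225.7 (203, 200, 91, 53) ((248.0, 226.0), (90.0, 52.0), 0.0)
top cone 0.67 244 342.0 146.4 (333, 138, 19, 18) ((342.67059326171875, 147.0176544189453), (15.293599128723145, 19.740671157836914), 77.47119140625)
top ejector 0.57 280 218.5 226.1 (205, 220, 31, 12) ((220.0, 225.5), (30.0, 11.0), 0.0)
top lid 0.7 576 240.9 212.9 (229, 200, 25, 26) ((241.0, 212.5), (25.0, 24.0), 90.0)
top lid 0.56 307 219.7 226.1 (206, 220, 30, 12) ((220.5, 225.5), (11.0, 29.0), 90.0)
side mould 0.91 2278 279.2 216.5 (252, 176, 56, 73) ((279.606689453125, 217.70828247070312), (54.20858383178711, 70.68341827392578), 32.61924362182617)
side stand 0.71 307 293.1 167.6 (282, 159, 24, 18) ((293.5, 167.5), (17.0, 23.0), 90.0)
side pin 0.51 83 294.0 157.2 (290, 150, 8, 14) ((293.5, 156.5), (13.0, 7.0), 90.0)
side cone 0.73 240 249.2 145.5 (244, 130, 11, 29) ((249.0, 144.0), (28.0, 10.0), 90.0)
side ejector 0.58 421 268.7 224.8 (260, 212, 22, 27) ((270.5, 225.0), (26.0, 21.0), 90.0)
side lid 0.68 483 162.6 241.0 (147, 231, 29, 23) ((162.89999389648438, 239.8000030517578), (28.144268035888672, 20.55480194091797), 18.43494987487793)
side lid 0.47 229 267.8 193.5 (253, 172, 32, 42) ((268.697998046875, 192.2886199951172), (6.553856372833252, 50.792381286621094), 34.99201965332031)
```

View pics/c1.png

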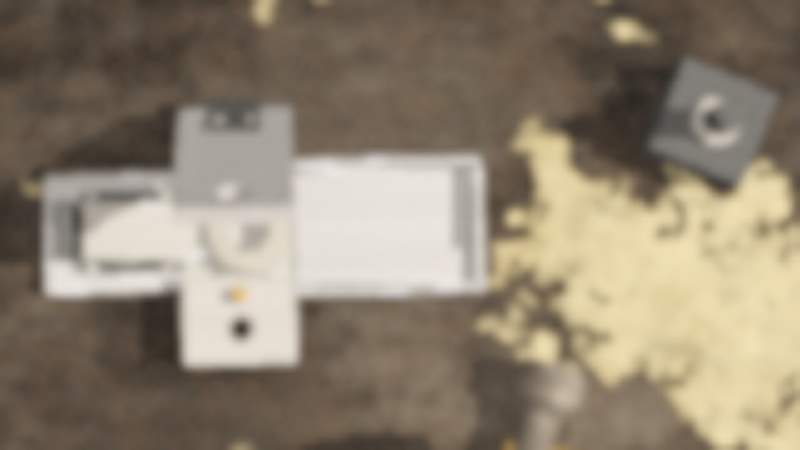

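View pics/c2.png

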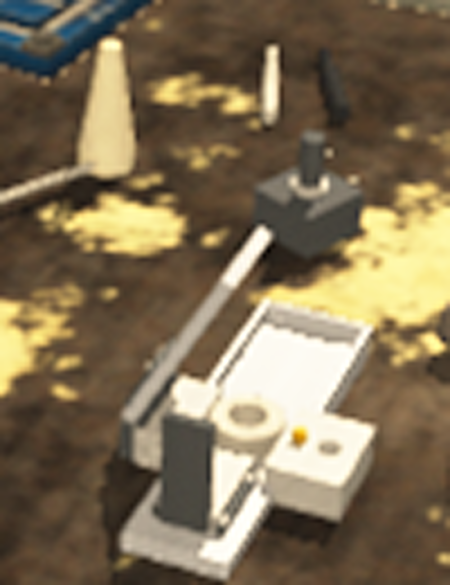

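```bash
python3 - <<'E'
from h import *
from scipy.optimize import least_squares
c=lambda u,v:((u+.5)/5-.5+195,(v+.5)/5-.5+180)
s=lambda u,v:((u+.5)/4.5-.5+225,(v+.5)/4.5-.5+120)
pts=[("top",(-45,0,24),c(240,328)),("top",(-62,28,24),c(182,367)),("top",(-62,-28,24),c(299,366)),("top",(5,-120,21),c(487,225)),("top",(-28,0,31),c(238,294)),
("top",(5,98,16),c(43,236)),("side",(-45,0,24),s(330,447)),("side",(-28,0,31),s(299,436)),("side",(-62,28,24),s(342,492)),("side",(-62,-28,24),s(374,428))]
def f(p,full=False):
    r=[]
    for n,m,uv in pts:
        x,y,z=np.array(m)/1000;C,S=np.cos(p[2]),np.sin(p[2])
        r.append(proj(n,[p[0]+C*x-S*y,p[1]+S*x+C*y,z])[0]-uv)
    return np.array(r).ravel()
o=least_squares(f,[.53,.1,0],loss="soft_l1");print(o.x);print(f(o.x).reshape(-1,2).round(1).tolist())
x0,y0,th=o.x
for u in [(688,58),(778,95),(733,188),(648,148)]: print("stand corner",ray("top",c(*u),.03).round(4))
print("pin top z.069",ray("top",c(715,119),.069),"flange",ray("top",c(715,120),.035))
print("side pin top",ray("side",s(313,135),.069),"standc",ray("side",s(309,187),.035))
for n,z in(("top",.05),("side",.045)):
    pass
print("cone",ray("side",s(107,165),0),"conetip top",ray("top",(345,146),.0))
# tab from the side: outer face top edge
for u in [(163,413),(214,420)]: print("tab top corner",ray("side",s(*u),.085))
E
```

```text
[0.52348947 0.11201228 0.01451833]
[[-0.2, 0.6], [0.4, -0.1], [-0.7, -0.4], [-2.6, 0.2], [0.1, 0.6], [0.4, -0.0], [-0.4, 0.2], [0.1, -1.5], [-0.2, -1.4], [0.1, -0.2]]
stand corner [ 0.6142 -0.1175  0.03  ]
stand corner [ 0.595  -0.1626  0.03  ]
stand corner [ 0.548  -0.1381  0.03  ]
stand corner [ 0.5685 -0.0958  0.03  ]
pin top z.069 [ 0.57967306 -0.12181212  0.069     ] flange [ 0.5820556  -0.12908808  0.035     ]
side pin top [ 0.5807667  -0.13120109  0.069     ] standc [ 0.57877436 -0.12440259  0.035     ]
cone [ 0.73116412 -0.14768328  0.        ] conetip top [ 0.7380549  -0.16156604  0.        ]
tab top corner [0.54039279 0.19623299 0.085     ]
tab top corner [0.51482372 0.19056611 0.085     ]
```

```bash
python3 - <<'E'
from h import *
p=np.array([0.5235,.112]);th=.0145
def W(x,y,z): C,S=np.cos(th),np.sin(th);return [p[0]+(C*x-S*y)/1e3,p[1]+(S*x+C*y)/1e3,z/1e3]
c=lambda q:(q+.5-np.array([195,180]))*5-.5
s=lambda q:(q+.5-np.array([225,120]))*4.5-.5
for a in (.7,.85,1.0,1.15,1.3):
    x=60-121*np.cos(a);z=24+121*np.sin(a)
    xo=x+8*np.sin(a);zo=z+8*np.cos(a)
    P=[W(x,28,z),W(x,-28,z),W(xo,28,zo)]
    print(a,round(zo),"top crop",c(proj("top",P)).round().tolist(),"side crop",s(proj("side",P)).round().tolist())
for y in(75,80,85,90,95): print(y,s(proj("side",[W(-9,y,85),W(19,y,85),W(5,y,19)])).round().tolist(), c(proj("top",[W(5,y,85)])).round())
E
```

```text
0.7 108 top crop [[176.0, 308.0], [296.0, 305.0], [175.0, 297.0]] side crop [[297.0, 352.0], [333.0, 297.0], [288.0, 339.0]]
0.85 120 top crop [[174.0, 280.0], [296.0, 278.0], [173.0, 267.0]] side crop [[275.0, 325.0], [312.0, 271.0], [265.0, 314.0]]
1.0 130 top crop [[172.0, 248.0], [295.0, 245.0], [172.0, 233.0]] side crop [[250.0, 301.0], [287.0, 247.0], [238.0, 291.0]]
1.15 138 top crop [[171.0, 212.0], [295.0, 209.0], [170.0, 196.0]] side crop [[221.0, 279.0], [260.0, 227.0], [208.0, 271.0]]
1.3 143 top crop [[170.0, 174.0], [294.0, 171.0], [169.0, 156.0]] side crop [[191.0, 262.0], [231.0, 210.0], [177.0, 255.0]]
75 [[219.0, 417.0], [168.0, 403.0], [190.0, 511.0]] [[ 77. 230.]]
80 [[216.0, 422.0], [164.0, 408.0], [186.0, 516.0]] [[ 67. 231.]]
85 [[212.0, 428.0], [161.0, 414.0], [183.0, 522.0]] [[ 56. 231.]]
90 [[208.0, 433.0], [157.0, 419.0], [179.0, 528.0]] [[ 46. 231.]]
95 [[205.0, 439.0], [153.0, 425.0], [175.0, 533.0]] [[ 35. 231.]]
```

>>> servo_tool([
  [[0,0,0,0.0937],[0,0,0,0.0937],[0,0,0,0.0937],[-16,30,0,0],[-16,30,0,0],[-16,30,0,0],[-16,30,0,0],[-16,30,0,0],[-16,30,0,0],[-16,30,0,0]],
], claw=1, grip_force=20)

```text
t: 2.73
eef_pos: [0.3061, -0.4326, 0.2267]
ee_rot: [-3.141, 0.0, -3.127]
force: [1.0, -0.3, 1.2]
width: 0.0264
gripper_force: 0.0
```

>>> servo_tool([
  [[-16,30,0,0],[-16,30,0,0],[-16,30,0,0],[-16,30,0,0],[-16,30,0,0],[-16,30,0,0],[-16,30,0,0],[-16,30,0,0],[-16,30,0,0],[-16,30,0,0]],
])

```text
t: 3.57
eef_pos: [0.4617, -0.13, 0.227]
ee_rot: [3.142, 0.001, -3.127]
force: [0.4, -0.7, -0.3]
width: 0.0005
gripper_force: 0.0
```

>>> servo_tool([
  [[-16,30,0,0],[-16,30,0,0],[-16,30,0,0],[-16,30,0,0],[-16,30,0,0],[-16,30,0,0],[-16,30,0,0],[-16,30,0,0],[0,0,0,0],[0,0,0,0]],
])

```text
t: 4.4
eef_pos: [0.586, 0.1117, 0.2258]
ee_rot: [-3.141, -0.001, -3.125]
force: [0.1, -0.4, 0.1]
width: 0.0003
gripper_force: 0.0
```

>>> servo_tool([
  [[-3,0,30,0],[0,0,30,0],[0,0,30,0],[0,0,30,0],[0,0,0,0],[10,0,0,0],[10,0,0,0],[10,0,0,0],[10,0,0,0],[0,0,0,0]],
])

```text
t: 5.23
eef_pos: [0.5473, 0.1098, 0.1085]
ee_rot: [3.14, 0.002, -3.126]
force: [-0.5, 0.2, 0.2]
width: 0.0001
gripper_force: 0.0
```

>>> servo_tool([
  [[12,0,0,0],[12,0,0,0],[12,0,0,0],[12,0,0,0],[10,0,0,0],[10,0,0,0],[0,0,0,0],[0,0,0,0],[0,0,0,0],[0,0,0,0]],
])

```text
t: 6.07
eef_pos: [0.4811, 0.1088, 0.1066]
ee_rot: [3.142, 0.0, -3.127]
force: [0.4, 0.7, 0.2]
width: 0.0004
gripper_force: 0.0
```

```bash
python3 - <<'E'
from h import *
b=save("side","s1")[120:250,225:325]
cv2.imwrite("pics/c3.png",cv2.resize(b[:,:,::-1],None,fx=4.5,fy=4.5,interpolation=cv2.INTER_CUBIC))
E
```

```text
(no output)
```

View pics/c3.png

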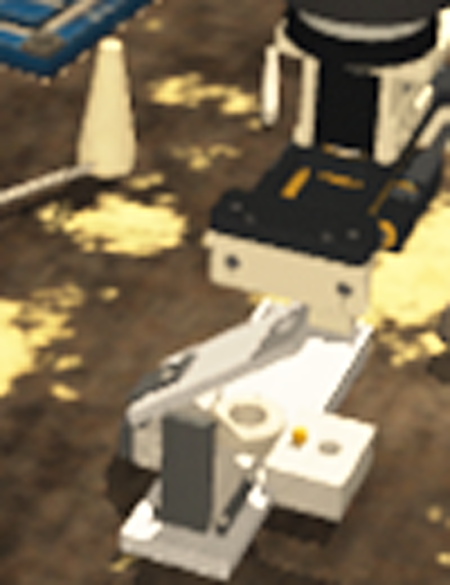

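>>> servo_tool([
  [[0,0,-35,0],[0,0,-35,0],[-12,30,0,0],[-12,30,0,0],[-12,30,0,0],[-11,30,0,0],[0,0,35,0],[0,0,35,0],[0,0,35,0],[0,0,7,0]],
])

```text
t: 6.95
eef_pos: [0.523, 0.2272, 0.0588]
ee_rot: [-3.137, -0.007, -3.128]
force: [-0.1, -0.0, -0.4]
width: 0.0006
gripper_force: 0.0
```

>>> servo_tool([
  [[0,-5,0,0],[0,-5,0,0],[0,-5,0,0],[0,-5,0,0],[0,-5,0,0],[0,0,0,0],[0,0,0,0],[0,0,0,0],[0,0,0,0],[0,0,0,0]],
])

```text
t: 7.78
eef_pos: [0.5267, 0.2047, 0.0649]
ee_rot: [3.141, 0.001, -3.126]
force: [1.2, 2.1, 2.7]
width: 0.0007
gripper_force: 1.6
```

>>> servo_tool([
  [[0,-5,0,0],[0,-5,0,0],[0,-5,0,0],[0,-5,0,0],[0,-5,0,0],[0,-5,0,0],[0,-5,0,0],[0,-4,0,0],[0,0,0,0],[0,0,0,0]],
])

```text
t: 8.62
eef_pos: [0.5274, 0.1655, 0.0649]
ee_rot: [3.141, 0.001, -3.127]
force: [0.2, 5.8, 4.7]
width: 0.0002
gripper_force: 3.4
```

>>> servo_tool([
  [[0,-3,0,0],[0,-2,0,0],[0,-2,0,0],[0,-1,0,0],[0,0,0,0],[0,0,0,0],[0,0,0,0],[0,0,0,0],[0,0,0,0],[0,0,0,0]],
])

```text
t: 9.45
eef_pos: [0.5278, 0.1636, 0.0652]
ee_rot: [3.132, 0.004, -3.127]
force: [-10.7, 33.7, 4.5]
width: 0.0005
gripper_force: 17.4
```

```bash
python3 - <<'E'
from h import *
save("side","s2");
p=np.array([0.5235,.112]);th=.0145
def M(q): d=np.array(q[:2])-p;C,S=np.cos(th),np.sin(th);return (np.array([C*d[0]+S*d[1],-S*d[0]+C*d[1]])*1e3).round(1)
for c in("side","top"):
    save(c,"x"+c)
    print(c,[(M(d["position"]),d["position"][2],d["conf"]) for d in recognise(c,"collar")[:2]])
    for d in trace(c,"collar")[:1]:
        ys,xs=np.nonzero(d["mask"]); print(cv2.boundingRect(d["mask"].astype(np.uint8)), M(ray(c,(xs.mean(),ys.mean()),.022)))
b=cv2.imread("pics/s2.png")[120:250,225:325]
cv2.imwrite("pics/c4.png",cv2.resize(b,None,fx=4.5,fy=4.5,interpolation=cv2.INTER_CUBIC))
E
```

```text
side [(array([ -0.6, -44.1]), 0.0226, 0.6)]
(281, 200, 15, 11) [ -4.7 -48. ]
top [(array([  7.4, -66.9]), 0.0283, 0.56)]
```

View pics/c4.png

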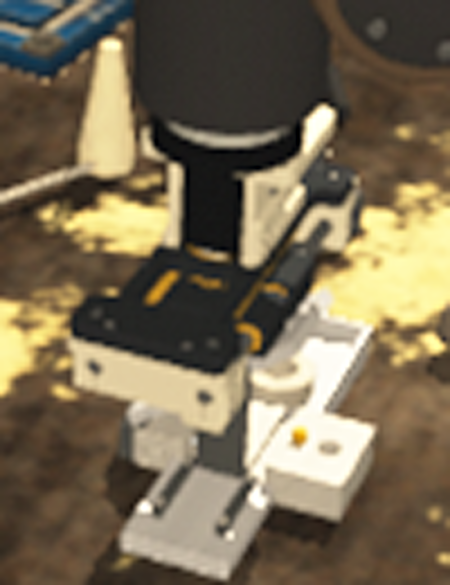

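>>> servo_tool([
  [[0,8,0,0],[0,10,0,0],[0,10,0,0],[0,10,0,0],[0,10,0,0],[0,15,0,0],[0,15,0,0],[0,0,-35,0],[0,0,-35,0],[0,0,-30,0]],
])

```text
t: 10.63
eef_pos: [0.525, 0.2354, 0.1652]
ee_rot: [-3.139, -0.002, -3.126]
force: [0.8, 0.3, 1.0]
width: 0.0006
gripper_force: 0.0
```

```bash
python3 - <<'E'
from h import *
p=np.array([0.5235,.112]);th=.0145
def M(q): d=np.array(q[:2])-p;C,S=np.cos(th),np.sin(th);return (np.array([C*d[0]+S*d[1],-S*d[0]+C*d[1]])*1e3).round(1)
im=save("side","s3")
for n in("collar","ejector_tab","lid"): print(n,[(M(d["position"]),d["position"][2],d["conf"]) for d in recognise("side",n)[:2]])
for d in trace("side","collar")[:1]:
    print(cv2.boundingRect(d["mask"].astype(np.uint8)))
save("top","t3")
for n in("collar",): print(n,[(M(d["position"]),d["position"][2],d["conf"]) for d in recognise("top",n)[:2]])
a=cv2.resize(cv2.imread("pics/s3.png")[160:250,240:320],None,fx=5,fy=5,interpolation=cv2.INTER_CUBIC)
b=cv2.resize(cv2.imread("pics/t3.png")[180:270,200:300],None,fx=4,fy=5,interpolation=cv2.INTER_CUBIC)
cv2.imwrite("pics/c5.png",np.hstack([a,b]))
E
```

```text
collar []
ejector_tab [(array([ 3. , 85.8]), 0.0428, 0.74)]
lid [(array([15. ,  8.8]), 0.0694, 0.88)]
(279, 199, 17, 13)
collar [(array([  5.9, -57.4]), 0.0322, 0.45)]
```

View pics/c5.png

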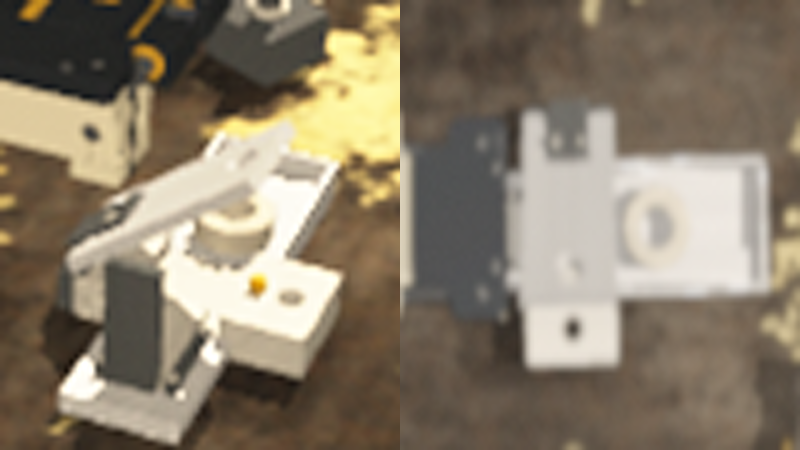

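>>> servo_tool([
  [[4,-25,0,0],[4,-25,0,0],[4,-25,0,0],[4,-25,0,0],[2,-22,0,0],[0,0,25,0],[0,0,20,0],[0,0,15,0],[0,0,12,0],[0,0,10,0]],
])

```text
t: 11.82
eef_pos: [0.5086, 0.1123, 0.0804]
ee_rot: [-3.14, -0.003, -3.127]
force: [-0.4, -0.7, 1.4]
width: 0.0003
gripper_force: 0.4
```

>>> servo_tool([
  [[0,0,10,0],[0,0,10,0],[0,0,8,0],[0,0,6,0],[0,0,5,0],[0,0,4,0],[0,0,2,0],[0,0,0,0],[0,0,0,0],[0,0,0,0]],
])

```text
t: 12.65
eef_pos: [0.51, 0.1132, 0.0379]
ee_rot: [3.141, 0.001, -3.127]
force: [0.1, -0.1, -0.4]
width: 0.0007
gripper_force: 0.0
```

>>> servo_tool([
  [[0,0,2,0],[0,0,2,0],[0,0,1,0],[0,0,0,0],[0,0,0,0],[0,0,0,0],[0,0,0,0],[0,0,0,0],[0,0,0,0],[0,0,0,0]],
])

```text
t: 13.48
eef_pos: [0.5097, 0.1132, 0.0327]
ee_rot: [3.141, 0.0, -3.127]
force: [-3.6, 2.9, 5.1]
width: 0.0005
gripper_force: 2.6
```

>>> servo_tool([
  [[0,0,-30,0],[0,0,-40,0],[0,0,-40,0],[0,0,-37,0],[-11,-40,0,0],[-11,-40,0,0],[-11,-40,0,0],[-11,-40,0,0],[-11,-40,0,0],[-12,-41,0,0]],
], claw=-1)

```text
t: 14.32
eef_pos: [0.5799, -0.1283, 0.1793]
ee_rot: [-3.141, -0.0, -3.127]
force: [2.2, 0.9, 0.4]
width: 0.0617
gripper_force: 0.0
```

>>> servo_tool([
  [[0,0,30,0],[0,0,25,0],[0,0,15,0],[0,0,10,0],[0,0,0,0],[0,0,0,0],[0,0,0,0],[0,0,0,0],[0,0,0,0],[0,0,0,0]],
])

```text
t: 15.15
eef_pos: [0.5803, -0.1258, 0.1005]
ee_rot: [3.142, 0.002, -3.127]
force: [-0.6, -0.2, -0.3]
width: 0.0874
gripper_force: 0.0
```

```bash
python3 - <<'E'
from h import *
save("side","s4");print(telemetry.get_state()["eef_pos"])
for n in("lid","stand","pin","cone"): print(n,[(d["position"],d["conf"]) for d in recognise("side",n)[:2]])
for d in trace("side","pin")[:1]:
    m=d["mask"].astype(np.uint8);print(cv2.boundingRect(m))
e=telemetry.get_state()["eef_pos"];q=proj("side",e)[0];print("tcp px",q, (q+.5-[220,110])*5-.5)
b=cv2.imread("pics/s4.png")[110:225,220:320]
cv2.imwrite("pics/c6.png",cv2.resize(b,None,fx=5,fy=5,interpolation=cv2.INTER_CUBIC))
E
```

```text
[ 0.58019021 -0.12580228  0.10029056]
lid [([0.5162, 0.1152, 0.038], 0.61)]
stand [([0.5723, -0.1168, 0.0215], 0.85)]
pin [([0.5831, -0.1237, 0.0507], 0.67)]
cone [([0.5291, 0.1994, 0.0429], 0.67), ([0.7269, -0.1382, 0.0369], 0.53)]
tcp px [294.46639362 140.9560689 ] [374.33196808 156.78034448]
```

View pics/c6.png

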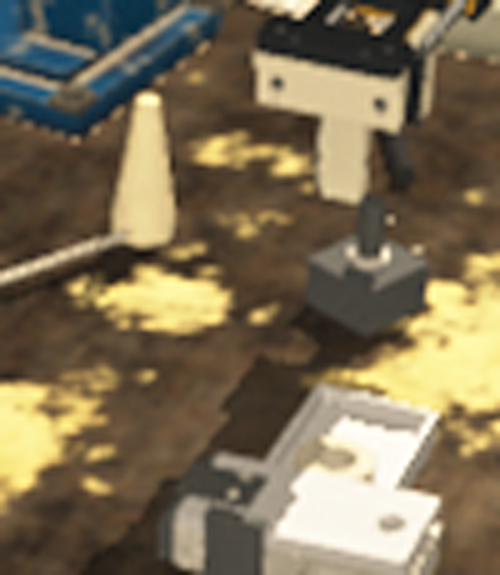

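>>> servo_tool([
  [[-2,0,10,0],[0,0,12,0],[0,0,12,0],[0,0,12,0],[0,0,11,0],[0,0,0,0],[0,0,0,0],[0,0,0,0],[0,0,0,0],[0,0,0,0]],
])

```text
t: 16.28
eef_pos: [0.5824, -0.1259, 0.0433]
ee_rot: [3.142, 0.001, -3.127]
force: [0.2, 0.1, -0.0]
width: 0.0875
gripper_force: 0.0
```

>>> servo_tool([
  [[0,0,0,0],[0,0,0,0],[0,0,0,0],[0,0,0,0],[0,0,0,0],[0,0,0,0],[0,0,0,0],[0,0,0,0],[0,0,0,0],[0,0,0,0]],
], claw=1, grip_force=4)

```text
t: 17.12
eef_pos: [0.5818, -0.126, 0.0425]
ee_rot: [-3.142, -0.0, -3.127]
force: [-0.7, -0.3, -1.0]
width: 0.0265
gripper_force: 0.0
```

>>> servo_tool([
  [[0,0,0,0],[0,0,0,0],[0,0,0,0],[0,0,0,0],[0,0,0,0],[0,0,0,0],[0,0,0,0],[0,0,0,0],[0,0,0,0],[0,0,0,0]],
])

```text
t: 17.95
eef_pos: [0.5821, -0.1271, 0.0432]
ee_rot: [-3.14, 0.0, -3.127]
force: [-0.8, -6.2, 3.9]
width: 0.0167
gripper_force: 4.1
```

>>> servo_tool([
  [[0,-1,0,0],[0,-1,0,0],[0,0,0,0],[0,0,0,0],[0,0,0,0],[0,0,0,0],[0,0,0,0],[0,0,0,0],[0,0,0,0],[0,0,0,0]],
])

```text
t: 18.78
eef_pos: [0.582, -0.1281, 0.0427]
ee_rot: [-3.141, 0.0, -3.127]
force: [-0.5, -4.8, 4.2]
width: 0.016
gripper_force: 4.0
```

>>> servo_tool([
  [[0,0,0,0],[0,0,0,0],[0,0,0,0],[0,0,-2,0],[0,0,-10,0],[0,0,-20,0],[0,0,-30,0],[0,0,-30,0],[0,0,0,0],[0,0,0,0]],
], grip_force=50)

```text
t: 19.62
eef_pos: [0.5829, -0.127, 0.136]
ee_rot: [3.14, 0.004, -3.127]
force: [-0.7, 0.5, -2.1]
width: 0.0148
gripper_force: 50.0
```

>>> servo_tool([
  [[14,34,0,0],[14,34,0,0],[14,34,0,0],[14,34,0,0],[14,34,0,0],[14,34,0,0],[17,36,0,0],[0,0,20,0],[0,0,16,0],[0,0,0,0]],
])

```text
t: 20.45
eef_pos: [0.4742, 0.1106, 0.0949]
ee_rot: [-3.139, -0.006, -3.126]
force: [-0.8, -1.3, -1.6]
width: 0.0151
gripper_force: 50.0
```

```bash
python3 - <<'E'
from h import *
save("side","s5");s=telemetry.get_state();print(s["eef_pos"],s["width"],s["force"])
for n in("lid_hole","pin"): print(n,[(d["position"],d["conf"]) for d in recognise("side",n)[:2]])
for n in("pin","lid_hole"):
  for d in trace("side",n)[:1]: print(n,cv2.boundingRect(d["mask"].astype(np.uint8)))
o=np.array([230,140])
for z in (.1,s["eef_pos"][2]-.0407,.037): q=proj("side",[*s["eef_pos"][:2],z])[0];print(z,(q+.5-o)*6-.5)
q=proj("side",[.4785,.1113,.038])[0];print("hole pred",(q+.5-o)*6-.5)
b=cv2.imread("pics/s5.png")[140:240,230:330]
cv2.imwrite("pics/c7.png",cv2.resize(b,None,fx=6,fy=6,interpolation=cv2.INTER_CUBIC))
E
```

```text
[0.47528969 0.11026835 0.09638434] 0.014814700927801275 [ 0.3735538  -0.11884473 -0.38677564]
lid_hole [([0.519, 0.121, 0.0363], 0.89)]
pin []
pin (299, 199, 9, 12)
lid_hole (255, 201, 54, 24)
0.1 [428.94659371 323.88349954]
0.05568433524555197 [421.4406419  414.92797822]
0.037 [418.37017577 452.17162095]
hole pred [410.16912222 449.52434458]
```

View pics/c7.png

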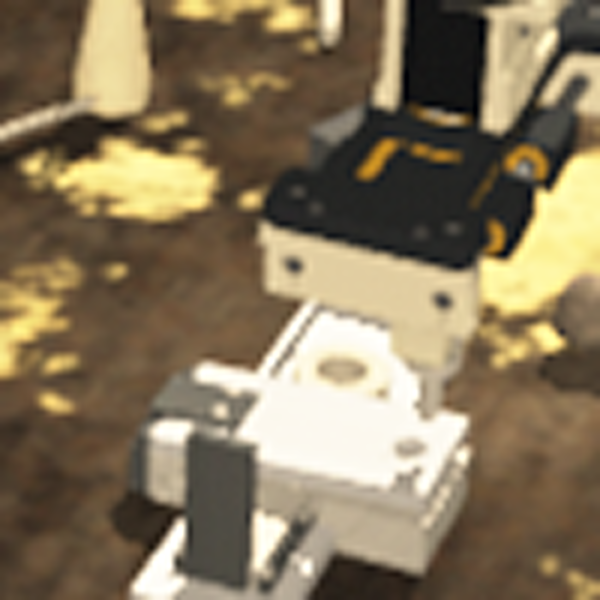

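```bash
python3 - <<'E'
from h import *
g=cv2.imread("pics/s5.png",0);h=cv2.imread("pics/s4.png",0)
print("cols",list(range(293,312)))
for r in range(194,219): print(r,g[r,293:312],"|",h[r,293:312])
for d in trace("side","pin")[:1]:
    m=d["mask"]
    for r in range(196,214): print(r,np.nonzero(m[r])[0])
E
```

```text
cols [293, 294, 295, 296, 297, 298, 299, 300, 301, 302, 303, 304, 305, 306, 307, 308, 309, 310, 311]
194 [162 170 188 197 197 202 203 202 201 200 196 204 208 208 211 202 166 139
 144] | [157 158 156 160 163 167 170 172 175 177 176 198 243 240 114  95 125 137
 139]
195 [240 232 205 200 201 202 201 199 197 199 197 197 196 202 204 170 128 154
 154] | [236 237 237 215 153 153 154 155 159 162 173 239 251 177 117  97 129 152
 150]
196 [254 250 214 201 203 202 202 202 201 201 198 184 169 172 171 136  97 113
 131] | [252 252 253 249 235 234 234 236 237 212 207 251 233 135 135 105  96 109
 127]
197 [253 248 216 203 203 204 203 202 203 204 199 181 162 151 135  99  88  92
 107] | [251 250 250 251 252 252 252 253 253 248 241 240 138 142 134  99  85  89
 105]
198 [252 248 219 201 205 206 205 205 205 205 197 171 158 157 122  84  78  78
  84] | [250 250 250 249 249 250 250 251 251 253 250 190 136 135 112  83  76  75
  81]
199 [249 250 242 218 193 194 203 206 208 209 196 160 144 152 114  88  80  78
 100] | [247 249 250 249 249 249 250 251 251 252 238 137 134 117  96  85  78  76
  95]
200 [247 248 24
[... 2746 characters left out ...]
 239 237 119  89 101
 105]
217 [248 248 249 250 251 249 230 241 250 250 233 156 148 184 186  95  88  99
 104] | [247 246 246 246 246 248 248 247 247 248 229 152 143 179 179  93  84  95
 101]
218 [249 249 246 231 234 210 148 218 251 246 196 145 175 177 121  91  85  96
 105] | [247 247 247 247 247 247 246 246 247 243 191 141 169 172 118  87  82  92
  99]
196 []
197 []
198 []
199 [305 306]
200 [304 305 306 307]
201 [300 301 302 303 304 305 306 307]
202 [299 300 301 302 303 304 305 306]
203 [299 300 301 302 303 304 305]
204 [300 301 302 303 304]
205 [300 301 302 303 304]
206 [300 301 302 303 304]
207 [300 301 302 303]
208 [300 301 302 303]
209 [300 301 302 303]
210 [301 302]
211 []
212 []
213 []
```

```bash
python3 - <<'E'
from h import *
h=ray("side",(297.75,214.3),.038); print("hole",h)
for uv in((300.6,209.3),(300.8,209.0)): print("tip",ray("side",uv,.0557))
print("shaft pt z .0685: v?",proj("side",[.4753,.1103,.0685]), ray("side",(301.4,204.),.0685))
q=proj("side",[[.4753,.1103,.0557],[.4743,.1103,.0557],[.4753,.1093,.0557]]);print(q[1]-q[0],q[2]-q[0])
print(telemetry.get_state()["eef_pos"])
E
```

```text
hole [0.47920886 0.11073451 0.038     ]
tip [0.47282531 0.1116189  0.0557    ]
tip [0.47280146 0.11027397 0.0557    ]
shaft pt z .0685: v? [[300.17116091 204.42204668]] [0.47322662 0.1074163  0.0685    ]
[0.39245686 0.10685825] [ 0.14206598 -0.2242869 ]
[0.47790829 0.11039658 0.09917731]
```

```bash
python3 - <<'E'
from h import *
e0=telemetry.get_state()["eef_pos"]
save("side","s6");e=telemetry.get_state()["eef_pos"];print(e0,e)
g=cv2.imread("pics/s6.png",0);h=cv2.imread("pics/s4.png",0)
print("cols",list(range(293,310)))
for r in range(198,217): print(r,g[r,293:310],"|",g[r,293:310].astype(int)-h[r,293:310]-3)
for z in (.0685,e[2]-.0407,.0375): print(z,proj("side",[*e[:2],z])[0])
E
```

```text
[0.47790829 0.11039658 0.09917731] [0.4778667  0.1103352  0.09917087]
cols [293, 294, 295, 296, 297, 298, 299, 300, 301, 302, 303, 304, 305, 306, 307, 308, 309]
198 [252 253 240 183 168 178 184 192 199 188 162 166 155 137 115  86  78] | [ -1   0 -13 -69 -84 -75 -69 -62 -55 -68 -91 -27  16  -1   0   0  -1]
199 [249 252 252 232 166 157 168 178 189 185 170 163 143 122 100  88  81] | [ -1   0  -1 -20 -86 -95 -85 -76 -65 -70 -71  23   6   2   1   0   0]
200 [246 248 250 251 232 188 175 184 183 179 165 149 134 112  95  92  88] | [ -2   0   0  -1 -20 -65 -78 -69 -73 -76 -12  10   1   2   0   0  -1]
201 [246 246 247 253 251 213 166 178 176 162 149 139 126 106  96  95  97] | [ -2  -1  -1   1  -1 -40 -86 -76 -81 -72  15   1   1   0   0   0   0]
202 [248 246 247 253 250 210 165 176 171 153 146 134 107  99  97  95  97] | [ -1  -1   0   0  -2 -43 -87 -79 -80  14   4   2   0   1  -1  -1   0]
203 [246 240 244 253 248 195 165 178 168 150 137 113 100 102 101  94  91] | [ -1   0  -1   0  -5 -57 -89 -75 -20   9   1   0   1  -1   1   1  -1]
204 [232 224 246 253 249 199 167 178 166 145 117  94 105 111 10
[... 1117 characters left out ...]
0 115 103] | [ 0 -1 -1 -1 -1  0  0 -1 -2 -2 -2 -2 -1  1  2  1  1]
213 [248 248 241 224 215 200 208 234 247 248 248 250 245 185 117 102 103] | [-1 -1 -1  2  3  3  3  1 -1 -2 -2 -2  0  1  1 -1  0]
214 [248 247 230 179 182 181 171 184 236 249 249 247 219 163 186 138 102] | [-1 -1  1  3  3  2  3  2  1 -2 -1 -2  3  1  3 -1  0]
215 [246 244 234 183 165 164 178 212 240 249 249 234 196 237 243 160 100] | [-1 -1  0  2  1  2  2  3 -1 -2 -1  1  2  0  0  2  0]
216 [246 246 247 232 218 229 235 246 249 250 246 196 176 242 240 123  94] | [-1 -1 -1  1  2  1  1  0 -1 -2  0  2  1  0  0  1  2]
0.0685 [299.15337589 204.15734968]
0.058470872955346656 [298.87926865 207.54295774]
0.0375 [298.31450141 214.51862342]
```

>>> servo_tool([
  [[-2.5,1.5,0,0],[0,0,5,0],[0,0,5,0],[0,0,5,0],[0,0,4,0],[0,0,3,0],[0,0,3,0],[0,0,0,0],[0,0,0,0],[0,0,0,0]],
])

```text
t: 21.63
eef_pos: [0.48, 0.1121, 0.0737]
ee_rot: [3.142, 0.0, -3.127]
force: [0.2, 0.2, 0.1]
width: 0.0152
gripper_force: 50.0
```

>>> servo_tool([
  [[0,0,2,0],[0,0,2,0],[0,0,2,0],[0,0,2,0],[0,0,2,0],[0,0,2,0],[0,0,0,0],[0,0,0,0],[0,0,0,0],[0,0,0,0]],
])

```text
t: 22.47
eef_pos: [0.4799, 0.1121, 0.0617]
ee_rot: [3.142, 0.0, -3.127]
force: [-0.2, 0.4, -0.8]
width: 0.015
gripper_force: 50.0
```

>>> servo_tool([
  [[0,0,2,0],[0,0,2,0],[0,0,2,0],[0,0,2,0],[0,0,2,0],[0,0,0,0],[0,0,0,0],[0,0,0,0],[0,0,0,0],[0,0,0,0]],
])

```text
t: 23.3
eef_pos: [0.4799, 0.1121, 0.0516]
ee_rot: [3.142, 0.0, -3.127]
force: [0.6, 0.0, -0.5]
width: 0.0147
gripper_force: 50.0
```

>>> servo_tool([
  [[0,0,2,0],[0,0,2,0],[0,0,1.5,0],[0,0,1.5,0],[0,0,0,0],[0,0,0,0],[0,0,0,0],[0,0,0,0],[0,0,0,0],[0,0,0,0]],
])

```text
t: 24.13
eef_pos: [0.4797, 0.1121, 0.0446]
ee_rot: [-3.142, -0.0, -3.127]
force: [-3.6, 1.3, 4.5]
width: 0.0147
gripper_force: 50.0
```

>>> servo_tool([
  [[0,0,1,0],[0,0,1,0],[0,0,0,0],[0,0,0,0],[0,0,0,0],[0,0,0,0],[0,0,0,0],[0,0,0,0],[0,0,0,0],[0,0,0,0]],
])

```text
t: 24.97
eef_pos: [0.4798, 0.1121, 0.0441]
ee_rot: [-3.142, 0.001, -3.126]
force: [-9.8, 0.2, 24.6]
width: 0.0149
gripper_force: 50.0
```

```bash
python3 - <<'E'
from h import *
save("side","s7");print(telemetry.get_state()["force"],telemetry.get_state()["eef_pos"])
print([(d["position"],d["conf"]) for d in recognise("side","collar")[:1]])
b=cv2.imread("pics/s7.png")[140:240,230:330]
cv2.imwrite("pics/c8.png",cv2.resize(b,None,fx=6,fy=6,interpolation=cv2.INTER_CUBIC))
E
```

```text
[-10.25594409   0.73900715  23.879967  ] [0.47984911 0.1120676  0.04407389]
[]
```

View pics/c8.png

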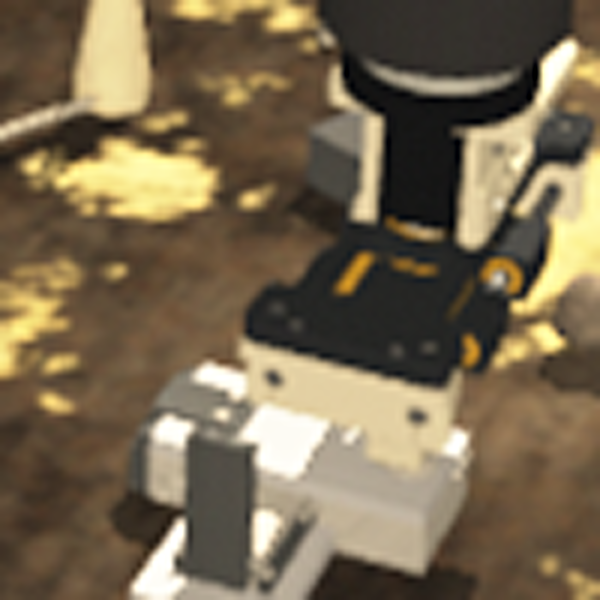

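The picture shows the lid flat on the block, the fingers holding the pin at about (400,450), and the tab back out at (220,510).

```bash
python3 -c "
from h import *
print(ticket.job_done())"
```

```text
the job is handed in; nothing more can be done
None
```

I've handed the job in but got no verdict back: the collar looked out on the tray (about 50 mm, 47 needed), the ejector sprung back, and the arm is still pressing the pin home at about 24 N with the lid shut.

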